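# Swap three sealing heads back to their own pads

### The arm

A 6-joint arm with a two-finger parallel gripper is mounted at the origin on the work surface. World frame = base frame: x ahead of the robot, y to its left, z up, the work surface at z = 0. Lengths are in m, angles in rad, forces in N, time in s.
With the tool pointing down it reaches from about 0.35 to 0.85 m from the base axis. Payload 8.1 kg.
Tool frame: the origin (TCP) lies on the mounting face of the last link; the fingertips stand 186 mm ahead of it and the grasp point (between the pads) lies 167 mm ahead of it; z points along the fingers, y is the line along which they close (so a half turn about z gives the same grasp; the last joint's range is limited). The gripper opens to 93 mm and grips with 3 to 60 N. Pads are 15 mm wide; open, the fingers measure 128 mm over their backs; the gripper's body (75 mm by 188 mm) begins 65 mm behind the grasp point.
Start: joints at [1.245, 0.13, 1.488, -0, 1.523, -0.085], TCP at [0.143, 0.583, 0.405] pointing down, gripper open.
Joint ranges: [-2.96, 2.96], [-0.89, 2.26], [0.02, 2.5], [-1.34, 4.48], [0, 2.73], [-2.66, 2.66]. Speed limits (rad/s): [2.39, 2.39, 2.79, 3.14, 3.14, 3.14].

### API

Orientations are given as a rotation vector (axis times angle).
In Python, from plant import * gives the robot as it stands. The module is installed in compiled form; this text tells all that it offers.
- The arm moves only by the tool arm_command, never from a script. Its argument "increments" is a list of rows, each a list of 6 numbers: the shift along the tool's x, y, z in units of 0.2 m (1.0 is 0.2 m), then the turn, a rotation vector about the tool's x, y, z in units of pi rad (1.0 is pi rad). A call has exactly 5 rows; each row is the pose to reach, as a shift and turn from the pose commanded when the call began, along the tool's axes at that moment, turning the shorter way round; what a row does not reach only later rows make up. A row lasts 1/8 s, in which the tool goes at most 62.5 mm and 10.7 degrees, less where a joint would pass 70% of its speed; a pose out of reach is approached as far as the arm can. A call with a number of a shift or a turn outside -1 to 1 is refused whole. A call with a gripper value outside its range is refused whole. "fingers" is the closure, from -1 (fully open) to 1 (shut), set as the call begins (left out, the last holds). The fingers move at their own pace and stop on an object; "force" is the grip in N (left out, the last holds). Time passes only in rows, so rows that repeat a pose let the fingers close, or fill a call up. It gives the time, the measured TCP pose, the force, the opening and the grip force at its end, in the units of the state.
- read_state(): the state, without advancing time (a new reading comes with each control period).
- read_camera(name): name is "side" or "top"; returns a dict with "image" (420x560x3 uint8, red, green, blue), "fx", "fy", "cx", "cy" (pixels), "T" (4x4, takes a point from camera to world coordinates). Camera axes: x right, y down, z forward; pixel columns grow to the right and rows downward; lengths in m; the calibration is good to about 2 mm. A picture is of the moment at which its call begins. There is no depth.
- close_job(): hands the job in; it is judged then, once.
The state is a dict: "t": time; "q": joint angles; "dq": joint speeds; "joint_torque": joint torques, N m; "tool_pos": TCP position; "orientation": TCP orientation; "force": force on the tool from outside, world axes, zero at the start; "wrist_torque": the same for the moment, N m; "opening": finger opening in m; "gripper_force": force on a finger pad.
Only numpy, scipy, OpenCV 4.12 (cv2) and the standard library are available. Lean on these libraries where they do the work, as an engineer would, in place of code of your own. Each camera call takes 0.05 s, during which the arm holds its last target. There are 200 camera calls.

### The job

The three sealing heads have been put back on each other's pads. Swap them round so that each stands in the middle of the pad with its own outline (round on round, square on square, oblong on oblong), with the straight-sided heads turned so that their sides run along the sides of their pads; on the way, stand one of them on the empty rubber mat for a moment. Set each head down gently, never drop it or tip it over, and leave the ring, the cup and the spanner where they are.

Things in the scene. Friction and masses are not known exactly. Their poses are not given: they have to be found in the camera images.
- head_round: sealing head with a round aluminium sole, 62 mm diameter, 16 mm thick. A round upright grip stands in the middle of the sole: neck 20 mm diameter from 16 to 22 mm up, black grip 26 mm diameter from 22 to 62 mm up, steel cap 30 mm diameter from 62 to 68 mm up. Loose, about 0.35 kg. Origin: centre of the sole's underside; z up the grip. At the start it stands on another head's pad.
- head_square: sealing head with a square aluminium sole, 56 x 56 mm, 16 mm thick, sides along x and y. A round upright grip stands in the middle of the sole: neck 20 mm diameter from 16 to 22 mm up, black grip 26 mm diameter from 22 to 62 mm up, steel cap 30 mm diameter from 62 to 68 mm up. Loose, about 0.35 kg. Origin: centre of the sole's underside; z up the grip. At the start it stands on another head's pad.
- head_oblong: sealing head with an oblong aluminium sole, 86 mm along x, 40 mm along y, 16 mm thick. A round upright grip stands in the middle of the sole: neck 20 mm diameter from 16 to 22 mm up, black grip 26 mm diameter from 22 to 62 mm up, steel cap 30 mm diameter from 62 to 68 mm up. Loose, about 0.35 kg. Origin: centre of the sole's underside; z up the grip. At the start it stands on another head's pad.
- pad_round: round white plastic pad, 102 mm diameter, 8 mm thick, flat on top, fixed to the bench. Origin: centre of its underside, on the bench
- pad_square: square white plastic pad, 96 x 96 mm, 8 mm thick, sides along x and y, flat on top, fixed to the bench. Origin: centre of its underside, on the bench
- pad_oblong: oblong white plastic pad, 130 mm along x, 76 mm along y, 8 mm thick, flat on top, fixed to the bench. Origin: centre of its underside, on the bench
- rest_mat: ribbed black rubber mat, 110 x 110 mm, 8 mm thick, flat, fixed to the bench, empty at the start: the free spot. Origin: centre of its underside, on the bench
- carrier: bystander: loose aluminium cup-carrier ring, 80 mm outside and 58 mm inside diameter, 22 mm high. Origin: centre of its underside
- cup: bystander: loose empty white plastic cup, mouth 72 mm diameter, 60 mm high, upright. Origin: centre of its underside
- spanner: bystander: loose steel spanner 160 mm long, lying flat along its x. Origin: centre of its underside

How it is judged:
On the way:
1. one of the heads stands released on the rubber mat (((horizontal distance between head_round and rest_mat below 0.04 m and z of head_round in the frame of rest_mat below 0.012 m and contact force between head_round and the fingers below 0.3 N and angle between head_round's own z axis and vertical below 0.1 rad and linear speed of head_round below 0.02 m/s and angular speed of head_round below 0.2 rad/s) or (horizontal distance between head_square and rest_mat below 0.04 m and z of head_square in the frame of rest_mat below 0.012 m and contact force between head_square and the fingers below 0.3 N and angle between head_square's own z axis and vertical below 0.1 rad and linear speed of head_square below 0.02 m/s and angular speed of head_square below 0.2 rad/s) or (horizontal distance between head_oblong and rest_mat below 0.04 m and z of head_oblong in the frame of rest_mat below 0.012 m and contact force between head_oblong and the fingers below 0.3 N and angle between head_oblong's own z axis and vertical below 0.1 rad and linear speed of head_oblong below 0.02 m/s and angular speed of head_oblong below 0.2 rad/s))), for 0.2 s.
At the end, for the whole second after the job is handed in: Each head stands upright, released and at rest on the pad of its own outline, its centre within 12 mm of the pad's centre; the sides of the square and the oblong head within 0.2 rad of their pads' sides (horizontal distance between head_round and pad_round below 0.012 m and z of head_round in the frame of pad_round between 0.004 and 0.012 m and angle between each of head_round, head_square, head_oblong's own z axis and vertical below 0.1 rad and linear speed of each of head_round, head_square, head_oblong below 0.02 m/s and angular speed of each of head_round, head_square, head_oblong below 0.2 rad/s and horizontal distance between head_square and pad_square below 0.012 m and z of head_square in the frame of pad_square between 0.004 and 0.012 m and (angle between the x axis of head_square and the x axis of pad_square, either way round below 0.2 rad or angle between the x axis of head_square and the y axis of pad_square, either way round below 0.2 rad) and horizontal distance between head_oblong and pad_oblong below 0.012 m and z of head_oblong in the frame of pad_oblong between 0.004 and 0.012 m and angle between the x axis of head_oblong and the x axis of pad_oblong, either way round below 0.2 rad); the robot touches nothing.
It fails at once if a head tips over (angle between any of head_round, head_square, head_oblong's own z axis and vertical above 0.6 rad).
It fails at once if a head is dropped: it falls freely, out of the fingers ((contact force between head_round and the fingers below 0.05 N and linear speed of head_round above 0.4 m/s) or (contact force between head_square and the fingers below 0.05 N and linear speed of head_square above 0.4 m/s) or (contact force between head_oblong and the fingers below 0.05 N and linear speed of head_oblong above 0.4 m/s)).
It fails at once if a head is slammed or pressed hard on a pad or the mat (contact force between any of head_round, head_square, head_oblong and pad_round above 60 N or contact force between any of head_round, head_square, head_oblong and pad_square above 60 N or contact force between any of head_round, head_square, head_oblong and pad_oblong above 60 N or contact force between any of head_round, head_square, head_oblong and rest_mat above 60 N).
It fails at once if a bystander is moved by more than 30 mm (distance of any of carrier, cup, spanner from where it was at the start of the episode above 0.03 m).
It also fails if it takes over 109 s, if anything falls off the work surface, if the arm or the gripper's body presses on something with over 40 N, if the wrist force passes 120 N, or if a joint passes its speed limit or range.

## Working session

There is one attempt and no reset: what is moved stays moved. The work goes in short steps, Python scripts to look and compute and a tool call to move; the robot and the scene stay as the last step left them, time stands still between calls to the robot, and variables do not carry over. Pictures are saved under pics/ and viewed, at most 14 in all, crops included, and the job is handed in when it is done.

Besides the shell and the picture viewer there is one more tool, called after "Request:" as name(argument=value, ...) on one line, values as JSON. arm_command: Moves the arm, as the interface text tells. Shifts and turns lie within -1 to 1; 1 stands for 0.2 m of shift or pi rad of turn. Its arguments: {"type":"object","properties":{"increments":{"type":"array","items":{"type":"array","items":{"type":"number","minimum":-1,"maximum":1}}},"fingers":{"type":"number"},"force":{"type":"number"}},"required":["increments"]}

```bash
mkdir -p pics; python3 - <<'E'
from plant import *
import cv2
s=read_state(); print(s)
for n in("top","side"):
    c=read_camera(n); print(n,c["fx"],c["fy"],c["cx"],c["cy"],c["T"].round(4).tolist())
    cv2.imwrite(f"pics/{n}0.png",c["image"][:,:,::-1])
E
```

```text
{'t': 0.0, 'q': array([ 1.24458767e+00,  1.31187153e-01,  1.48926792e+00, -1.98223569e-05,
        1.52296981e+00, -8.54012590e-02]), 'dq': array([-0.00163089,  0.00062766,  0.00185451, -0.00138015, -0.00040031,
        0.00134917]), 'joint_torque': array([-1.00541649e-03, -5.59848690e+01, -4.91752946e+01,  7.65645225e-02,
        3.59807862e-02, -1.07921812e-04]), 'tool_pos': array([0.14300434, 0.58248336, 0.40367784]), 'orientation': array([-3.77301789e-01, -3.11849469e+00,  2.82334914e-03]), 'force': array([-0.27501916,  0.32520836,  0.5888867 ]), 'wrist_torque': array([ 0.02549086,  0.00165598, -0.01445063]), 'gripper_force': 0.0, 'opening': 0.09302490554984814}
top 488.4119825949026 488.4119825949026 286.2498125872872 207.6460499821953 [[0.0188, -0.9969, 0.076, 0.4941], [-0.9997, -0.0199, -0.013, -0.0059], [0.0145, -0.0758, -0.997, 1.2574], [0.0, 0.0, 0.0, 1.0]]
side 431.0682781814209 431.0682781814209 278.54500370788213 211.17587813264882 [[0.7706, -0.429, 0.4713, 0.0418], [-0.6373, -0.5143, 0.5739, -0.6356], [-0.0038, -0.7426, -0.6697, 0.7932], [0.0, 0.0, 0.0, 1.0]]
```

View pics/top0.png

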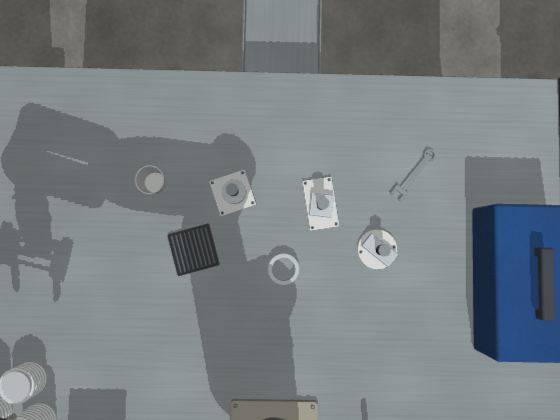

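View pics/side0.png

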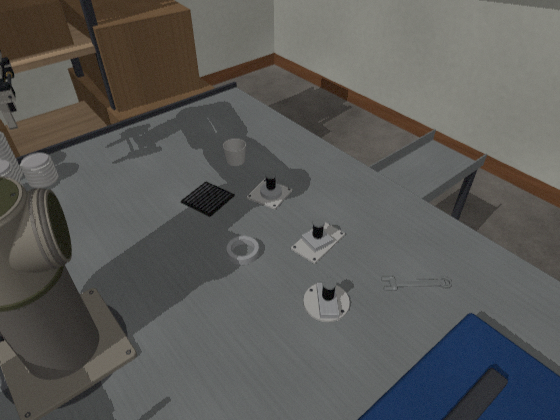

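The top picture shows the round head on the square pad (233,192), the square head on the oblong pad (321,203) and the oblong head on the round pad (378,249). The mat is at (193,249).

```bash
cat > h.py <<'E'
import numpy as np, cv2
from plant import *
def ray(c,uv,z):
    uv=np.atleast_2d(uv).astype(float)
    d=np.c_[(uv[:,0]-c["cx"])/c["fx"],(uv[:,1]-c["cy"])/c["fy"],np.ones(len(uv))]@c["T"][:3,:3].T
    o=c["T"][:3,3]; return (o+d*((z-o[2])/d[:,2])[:,None])[:,:2]
def rect(c,mask,z,win):
    "centre and long-side angle (deg) of the largest blob of mask in win, on plane z"
    u0,v0,u1,v1=win; m=np.zeros_like(mask); m[v0:v1,u0:u1]=mask[v0:v1,u0:u1]
    k=max(cv2.findContours(m,cv2.RETR_EXTERNAL,cv2.CHAIN_APPROX_NONE)[0],key=cv2.contourArea)
    p=(ray(c,cv2.convexHull(k)[:,0],z)*1000).astype(np.float32)
    (x,y),(w,h),a=cv2.minAreaRect(p)
    if w<h: a+=90; w,h=h,w
    return np.round([x,y,w,h,a],1)
E
python3 - <<'E'
from h import *
c=read_camera("top"); im=c["image"]; hsv=cv2.cvtColor(im,cv2.COLOR_RGB2HSV)
g=im.max(2)
crop=cv2.resize(im[150:290,150:430],None,fx=2.8,fy=2.8,interpolation=cv2.INTER_CUBIC)
cv2.imwrite("pics/crop1.png",crop[:,:,::-1])
for n,w in dict(sq=(205,163,262,220),ob=(298,170,345,235),ro=(352,220,403,275)).items():
    for t in (150,170,190):
        print(n,t,rect(c,((g>t)*255).astype(np.uint8),.008,w))
print("mat",rect(c,((g<60)*255).astype(np.uint8),.008,(160,218,226,280)))
E
```

```text
sq 150 [624.5 116.5  97.4  94.6  19.7]
sq 170 [610.2  78.7  40.   33.2  19.7]
sq 190 [608.2  70.6  46.4  20.6 161.5]
ob 150 [ 6.026e+02 -1.111e+02  1.416e+02  1.188e+02  6.000e-01]
ob 170 [ 602.9 -109.8  129.2   75.5    9.8]
ob 190 [ 602.9 -109.7  128.5   74.4    9.9]
ro 150 [ 480.4 -256.4  128.4  112.7   90.5]
ro 170 [ 483.9 -258.2  101.8   91.4  112.5]
ro 190 [ 476.1 -248.    97.5   70.6   53.6]
mat [478.4 212.9 107.3 107.1  16.4]
```

View pics/crop1.png

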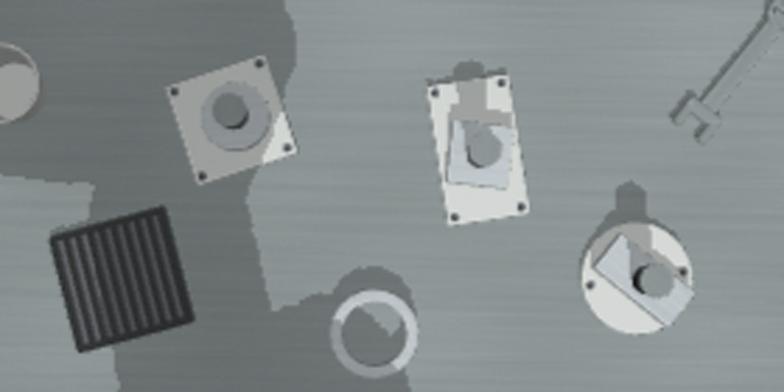

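The crop shows all three pads, sole outlines and caps clearly. I'll convert the crop pixels of caps, sole corners and round-pad rim to world.

```bash
python3 - <<'E'
from h import *
from scipy.spatial.transform import Rotation as R
c=read_camera("top")
f=lambda p,z:ray(c,(np.array(p)+.5)/2.8-.5+150,z)*1000
print("caps r,s,o",f([(231,111),(484,150),(654,279)],.076).round(1).tolist())
def ang(p): p=np.array(p); d=p[1]-p[0]; return np.degrees(np.arctan2(d[1],d[0])).round(1)
q=f([(454,119),(516,127),(510,188),(447,182)],.024); print("sq sole",q.mean(0).round(1),ang(q[:2]),ang(q[1:3]),ang(q[[3,2]]),ang(q[[0,3]]))
q=f([(622,234),(594,268),(668,325),(693,292)],.024); print("ob sole",q.mean(0).round(1),ang(q[[1,2]]),ang(q[[0,3]]))
q=f([(581,278),(693,278),(637,222),(637,335)],.008); print("round pad",q.round(1).tolist(),q[:2].mean(0),q[2:].mean(0))
s=read_state(); M=R.from_rotvec(s["orientation"]).as_matrix(); print(M.round(3))
E
```

```text
caps r,s,o [[626.2, 110.9], [596.7, -109.3], [487.8, -257.7]]
sq sole [ 597.6 -111.9] -96.2 175.1 -94.3 174.5
ob sole [ 486.8 -259.9] -126.6 -128.4
round pad [[487.2, -205.4], [489.1, -307.9], [539.2, -256.4], [436.4, -256.8]] [ 488.10900272 -256.63749415] [ 487.81434351 -256.60847606]
[[-0.971  0.238 -0.   ]
 [ 0.238  0.971 -0.001]
 [ 0.    -0.001 -1.   ]]
```

Request:
arm_command(increments=[[-0.15, -0.09, 0.02, 0, 0, 0], [-0.35, -0.2, 0.06, 0, 0, 0], [-0.57, -0.33, 0.1, 0, 0, 0], [-0.78, -0.46, 0.14, 0, 0, 0], [-0.97, -0.57, 0.17, 0, 0, 0]], fingers=-1, force=25)

```text
t: 0.82
tool_pos: [0.3052, 0.4243, 0.3702]
orientation: [-0.378, -3.119, 0.001]
force: [0.6, 0.1, 0.3]
opening: 0.0931
gripper_force: 0.0
```

Request:
arm_command(increments=[[-0.2, -0.12, 0.03, 0, 0, 0], [-0.4, -0.23, 0.07, 0, 0, 0], [-0.6, -0.35, 0.1, 0, 0, 0], [-0.8, -0.46, 0.14, 0, 0, 0], [-0.97, -0.57, 0.17, 0, 0, 0]])

```text
t: 1.45
tool_pos: [0.4665, 0.2674, 0.3363]
orientation: [-0.378, -3.119, 0.0]
force: [0.3, 0.2, -0.2]
opening: 0.093
gripper_force: 0.0
```

Request:
arm_command(increments=[[-0.23, -0.13, 0.04, 0, 0, 0], [-0.5, -0.3, 0.08, 0, 0, 0], [-0.75, -0.44, 0.13, 0, 0, 0], [-0.9, -0.53, 0.16, 0, 0, 0], [-0.97, -0.57, 0.17, 0, 0, 0]])

```text
t: 2.08
tool_pos: [0.6275, 0.1101, 0.3017]
orientation: [-0.38, -3.117, 0.001]
force: [-0.6, 0.4, 0.5]
opening: 0.0929
gripper_force: 0.0
```

```bash
cat > go.py <<'E'
import sys
from h import *
from scipy.spatial.transform import Rotation as R
s=read_state(); M=R.from_rotvec(s["orientation"]).as_matrix()
print("t",round(s["t"],2),"pos",s["tool_pos"].round(4),"q",s["q"].round(2),"F",s["force"].round(1),"open",round(s["opening"],4),"grip",round(s["gripper_force"],1),"tooly deg",np.degrees(np.arctan2(M[1,1],M[0,1])).round(1),"z",M[:,2].round(4))
if len(sys.argv)>3:
    d=M.T@(np.array(sys.argv[1:4],float)/1000-s["tool_pos"]); print("units",(d/.2).round(3))
E
python3 go.py 626 111 300
```

```text
t 2.08 pos [0.6275 0.1101 0.3017] q [ 0.09  0.3   1.49 -0.    1.36 -1.23] F [-0.6  0.4  0.5] open 0.0929 grip 0.0 tooly deg 76.1 z [-1.4e-03 -2.0e-04 -1.0e+00]
units [0.008 0.003 0.009]
```

Request:
arm_command(increments=[[0.008, 0.003, 0.1, 0, 0, 0], [0.008, 0.003, 0.22, 0, 0, 0], [0.008, 0.003, 0.33, 0, 0, 0], [0.008, 0.003, 0.4, 0, 0, 0], [0.008, 0.003, 0.42, 0, 0, 0]])

```text
t: 2.7
tool_pos: [0.6245, 0.1133, 0.2173]
orientation: [-0.376, -3.117, 0.001]
force: [0.3, -0.5, 1.1]
opening: 0.0931
gripper_force: 0.0
```

```bash
python3 go.py 626 111 217; python3 - <<'E'
from h import *
c=read_camera("side"); v=cv2.resize(c["image"][120:250,180:370],None,fx=4,fy=4); cv2.imwrite("pics/s1.png",v[:,:,::-1])
E
```

```text
t 2.7 pos [0.6245 0.1133 0.2173] q [ 0.1   0.38  1.55  0.    1.21 -1.23] F [ 0.3 -0.5  1.1] open 0.0931 grip 0.0 tooly deg 76.2 z [-2.e-03 -1.e-04 -1.e+00]
units [-0.01  -0.009  0.001]
```

View pics/s1.png

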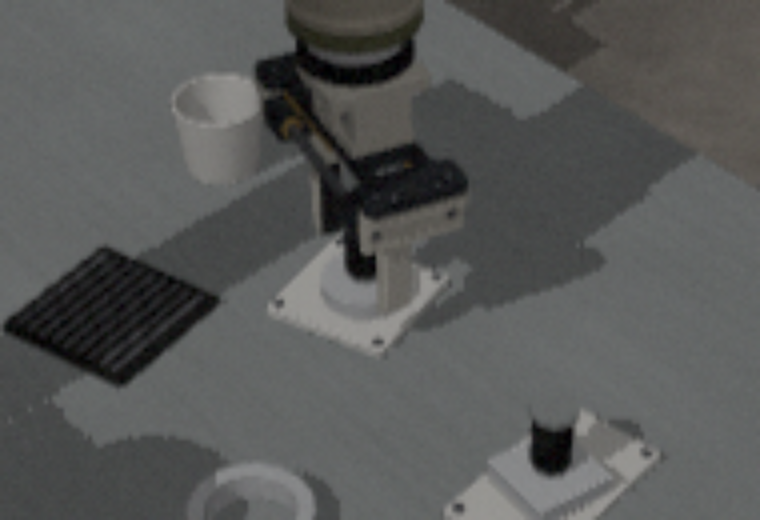

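The fingers straddle the black grip (crop 360,240) with the tips just above the sole. Closing.

Request:
arm_command(increments=[[-0.01, -0.005, 0, 0, 0, 0], [-0.01, -0.005, 0, 0, 0, 0], [-0.01, -0.005, 0, 0, 0, 0], [-0.01, -0.005, 0, 0, 0, 0], [-0.01, -0.005, 0, 0, 0, 0]], fingers=1, force=25)

```text
t: 3.38
tool_pos: [0.627, 0.1113, 0.2189]
orientation: [0.377, 3.119, 0.0]
force: [-0.5, -0.7, -0.1]
opening: 0.0474
gripper_force: 0.0
```

Request:
arm_command(increments=[[0, 0, 0, 0, 0, 0], [0, 0, 0, 0, 0, 0], [0, 0, -0.01, 0, 0, 0], [0, 0, -0.03, 0, 0, 0], [0, 0, -0.05, 0, 0, 0]])

```text
t: 4.0
tool_pos: [0.6269, 0.1112, 0.2287]
orientation: [-0.377, -3.118, 0.0]
force: [0.4, -1.0, -3.5]
opening: 0.0291
gripper_force: 25.0
```

```bash
python3 go.py 478 213 300
```

```text
t 4.0 pos [0.6269 0.1112 0.2287] q [ 0.1   0.37  1.54 -0.    1.23 -1.23] F [ 0.4 -1.  -3.5] open 0.0291 grip 25.0 tooly deg 76.2 z [-6.e-04 -1.e-04 -1.e+00]
units [ 0.844  0.317 -0.356]
```

Request:
arm_command(increments=[[0, 0, -0.12, 0, 0, 0], [0.05, 0.02, -0.26, 0, 0, 0], [0.2, 0.08, -0.33, 0, 0, 0], [0.36, 0.14, -0.35, 0, 0, 0], [0.52, 0.2, -0.355, 0, 0, 0]])

```text
t: 4.62
tool_pos: [0.5349, 0.1754, 0.3007]
orientation: [0.378, 3.118, 0.001]
force: [0.2, 0.2, -2.7]
opening: 0.0291
gripper_force: 25.0
```

Request:
arm_command(increments=[[0.12, 0.045, 0, 0, 0, 0], [0.22, 0.08, 0, 0, 0, 0], [0.29, 0.105, 0, 0, 0, 0], [0.32, 0.117, 0, 0, 0, 0], [0.324, 0.117, 0, 0, 0, 0]])

```text
t: 5.25
tool_pos: [0.4783, 0.2132, 0.2998]
orientation: [0.377, 3.119, -0.0]
force: [-0.4, -0.3, -3.2]
opening: 0.0287
gripper_force: 25.0
```

```bash
python3 go.py 478 213 219; python3 - <<'E'
from h import *
c=read_camera("side"); v=cv2.resize(c["image"][100:230,130:320],None,fx=4,fy=4); cv2.imwrite("pics/s2.png",v[:,:,::-1])
E
```

```text
t 5.25 pos [0.4783 0.2132 0.2998] q [ 0.32 -0.    1.82 -0.    1.32 -1.01] F [-0.4 -0.3 -3.2] open 0.0287 grip 25.0 tooly deg 76.2 z [ 4.e-04 -1.e-04 -1.e+00]
units [ 0.001 -0.001  0.404]
```

View pics/s2.png

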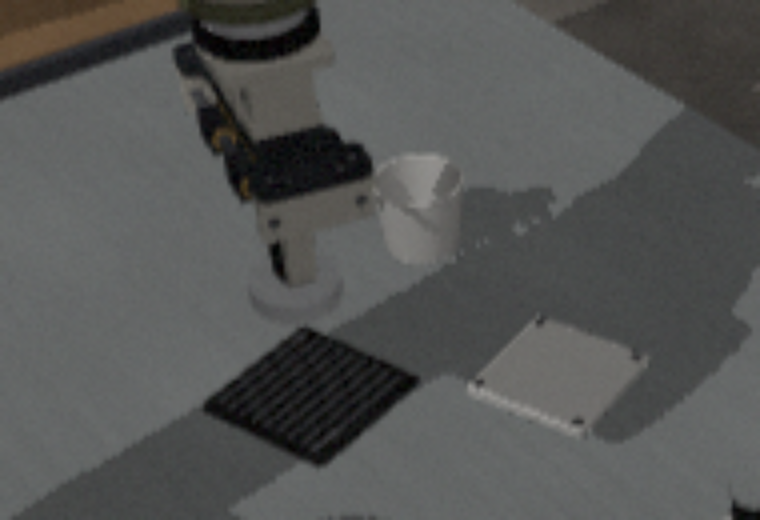

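The round head (295,295) hangs upright above the mat and its old pad (560,375) is free. Lowering.

Request:
arm_command(increments=[[0, 0, 0.08, 0, 0, 0], [0, 0, 0.19, 0, 0, 0], [0, 0, 0.29, 0, 0, 0], [0, 0, 0.36, 0, 0, 0], [0, 0, 0.385, 0, 0, 0]])

```text
t: 5.92
tool_pos: [0.4778, 0.2127, 0.2211]
orientation: [-0.378, -3.117, 0.002]
force: [0.6, -0.1, -3.2]
opening: 0.0289
gripper_force: 25.0
```

Request:
arm_command(increments=[[0, 0, 0.004, 0, 0, 0], [0, 0, 0.008, 0, 0, 0], [0, 0, 0.012, 0, 0, 0], [0, 0, 0.016, 0, 0, 0], [0, 0, 0.018, 0, 0, 0]])

```text
t: 6.55
tool_pos: [0.4782, 0.2131, 0.2192]
orientation: [0.377, 3.119, 0.0]
force: [0.3, -0.2, -3.2]
opening: 0.0292
gripper_force: 25.0
```

Request:
arm_command(increments=[[0, 0, 0.002, 0, 0, 0], [0, 0, 0.004, 0, 0, 0], [0, 0, 0.006, 0, 0, 0], [0, 0, 0.008, 0, 0, 0], [0, 0, 0.008, 0, 0, 0]])

```text
t: 7.18
tool_pos: [0.4787, 0.2134, 0.2186]
orientation: [0.377, 3.117, 0.001]
force: [-1.4, 1.3, 6.1]
opening: 0.029
gripper_force: 25.0
```

Contact (about 9 N of push). Release, then rise.

Request:
arm_command(increments=[[0, 0, -0.003, 0, 0, 0], [0, 0, -0.003, 0, 0, 0], [0, 0, -0.003, 0, 0, 0], [0, 0, -0.003, 0, 0, 0], [0, 0, -0.003, 0, 0, 0]], fingers=-1)

```text
t: 7.8
tool_pos: [0.4782, 0.2131, 0.2181]
orientation: [-0.377, -3.119, 0.0]
force: [0.3, 0.1, -0.4]
opening: 0.0741
gripper_force: 0.0
```

Request:
arm_command(increments=[[0, 0, 0, 0, 0, 0], [0, 0, 0, 0, 0, 0], [0, 0, -0.08, 0, 0, 0], [0, 0, -0.2, 0, 0, 0], [0, 0, -0.4, 0, 0, 0]])

```text
t: 8.43
tool_pos: [0.4776, 0.2129, 0.2988]
orientation: [-0.377, -3.117, 0.001]
force: [0.7, 0.9, 0.4]
opening: 0.0931
gripper_force: 0.0
```

```bash
python3 go.py 597 -110 300
```

```text
t 8.43 pos [0.4776 0.2129 0.2988] q [ 0.32  0.    1.82  0.    1.32 -1.01] F [0.7 0.9 0.4] open 0.0931 grip 0.0 tooly deg 76.2 z [-2.e-03 -7.e-04 -1.e+00]
units [-0.965 -1.426 -0.006]
```

Request:
arm_command(increments=[[-0.06, -0.09, 0, 0, 0, 0], [-0.16, -0.24, 0, 0, 0, 0], [-0.27, -0.41, 0, 0, 0, 0], [-0.4, -0.58, 0, 0, 0, 0], [-0.52, -0.77, 0, 0, 0, 0]])

```text
t: 9.05
tool_pos: [0.5431, 0.0376, 0.2997]
orientation: [0.376, 3.117, 0.0]
force: [0.3, 0.2, 0.1]
opening: 0.0935
gripper_force: 0.0
```

Request:
arm_command(increments=[[-0.13, -0.19, 0, 0, 0, 0], [-0.26, -0.38, 0, 0, 0, 0], [-0.36, -0.54, 0, 0, 0, 0], [-0.43, -0.63, 0, 0, 0, 0], [-0.445, -0.66, 0, 0, 0, 0]])

```text
t: 9.68
tool_pos: [0.5978, -0.1115, 0.2987]
orientation: [0.379, 3.118, 0.0]
force: [0.2, 0.5, -0.2]
opening: 0.0933
gripper_force: 0.0
```

```bash
python3 go.py 597 -110 216
```

```text
t 9.68 pos [ 0.5978 -0.1115  0.2987] q [-0.27  0.22  1.58  0.    1.34 -1.6 ] F [ 0.2  0.5 -0.2] open 0.0933 grip 0.0 tooly deg 76.1 z [ 6.e-04  1.e-04 -1.e+00]
units [0.006 0.006 0.414]
```

Request:
arm_command(increments=[[0, 0.004, 0.1, 0, 0, 0], [0, 0.004, 0.22, 0, 0, 0], [0, 0.004, 0.33, 0, 0, 0], [0, 0.004, 0.4, 0, 0, 0], [0, 0.004, 0.412, 0, 0, 0]])

```text
t: 10.3
tool_pos: [0.5968, -0.1088, 0.2139]
orientation: [-0.375, -3.116, -0.001]
force: [-0.0, 0.3, 0.7]
opening: 0.0928
gripper_force: 0.0
```

Request:
arm_command(increments=[[0, 0, 0, 0, 0, 0], [0, 0, 0, 0, 0, 0], [0, 0, 0, 0, 0, 0], [0, 0, 0, 0, 0, 0], [0, 0, 0, 0, 0, 0]], fingers=1)

```text
t: 10.92
tool_pos: [0.5977, -0.1099, 0.2159]
orientation: [0.377, 3.119, -0.0]
force: [-0.1, -0.7, -0.1]
opening: 0.0477
gripper_force: 0.0
```

Request:
arm_command(increments=[[0, 0, 0, 0, 0, 0], [0, 0, 0, 0, 0, 0], [0, 0, 0, 0, 0, 0], [0, 0, 0, 0, 0, 0], [0, 0, 0, 0, 0, 0]])

```text
t: 11.55
tool_pos: [0.5976, -0.1098, 0.2157]
orientation: [0.377, 3.119, 0.0]
force: [-0.1, 0.9, 0.1]
opening: 0.0285
gripper_force: 25.0
```

Request:
arm_command(increments=[[0, 0, -0.03, 0, 0, 0], [0, 0, -0.1, 0, 0, 0], [0, 0, -0.22, 0, 0, 0], [0, 0, -0.35, 0, 0, 0], [0, 0, -0.42, 0, 0, 0]])

```text
t: 12.18
tool_pos: [0.5981, -0.1101, 0.3023]
orientation: [0.377, 3.116, -0.001]
force: [0.0, -0.5, -5.0]
opening: 0.0288
gripper_force: 25.0
```

```bash
python3 go.py 624.5 116.5 300; python3 - <<'E'
from h import *
c=read_camera("side"); v=cv2.resize(c["image"][160:290,230:420],None,fx=4,fy=4); cv2.imwrite("pics/s3.png",v[:,:,::-1])
E
```

```text
t 12.18 pos [ 0.5981 -0.1101  0.3023] q [-0.27  0.22  1.58 -0.    1.34 -1.6 ] F [ 0.  -0.5 -5. ] open 0.0288 grip 25.0 tooly deg 76.2 z [ 2.8e-03 -9.0e-04 -1.0e+00]
units [0.142 1.132 0.011]
```

View pics/s3.png

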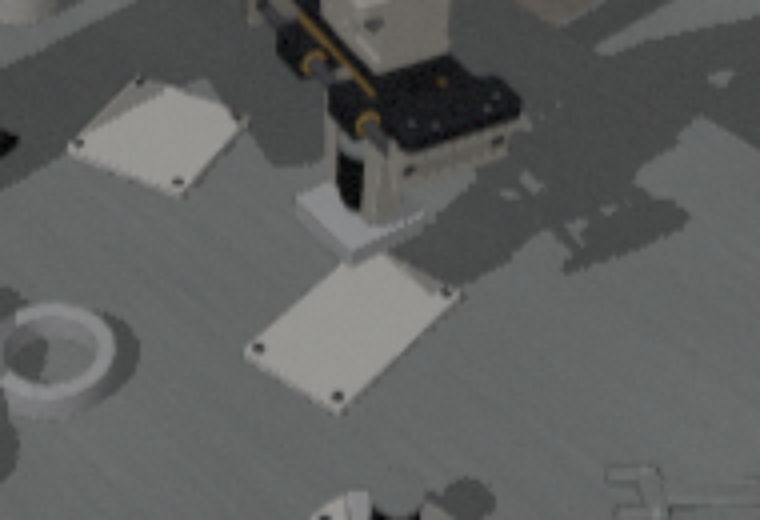

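The square head (360,225) hangs level with the oblong pad clear below. Moving to the square pad while turning +25°.

Request:
arm_command(increments=[[0.01, 0.07, 0, 0, 0, -0.02], [0.03, 0.2, 0.002, 0, 0, -0.05], [0.05, 0.38, 0.004, 0, 0, -0.08], [0.08, 0.58, 0.006, 0, 0, -0.11], [0.1, 0.78, 0.008, 0, 0, -0.139]])

```text
t: 12.85
tool_pos: [0.6151, 0.0475, 0.2973]
orientation: [0.311, -3.125, -0.0]
force: [0.2, -0.2, -4.3]
opening: 0.0292
gripper_force: 25.0
```

```bash
python3 go.py 624.5 116.5 300
```

```text
t 12.85 pos [0.6151 0.0475 0.2973] q [-0.01  0.25  1.55 -0.    1.34 -1.78] F [ 0.2 -0.2 -4.3] open 0.0292 grip 25.0 tooly deg 101.4 z [-0.0012  0.     -1.    ]
units [-0.114  0.329 -0.013]
```

Request:
arm_command(increments=[[-0.05, 0.14, 0, 0, 0, 0], [-0.08, 0.24, 0, 0, 0, 0], [-0.105, 0.3, 0, 0, 0, 0], [-0.114, 0.329, 0, 0, 0, 0], [-0.114, 0.329, 0, 0, 0, 0]])

```text
t: 13.48
tool_pos: [0.625, 0.115, 0.2981]
orientation: [0.307, -3.126, 0.0]
force: [0.1, 0.1, -4.2]
opening: 0.0289
gripper_force: 25.0
```

```bash
python3 go.py 624.5 116.5 219
```

```text
t 13.47 pos [0.625  0.115  0.2981] q [ 0.1   0.29  1.5  -0.    1.35 -1.66] F [ 0.1  0.1 -4.2] open 0.0289 grip 25.0 tooly deg 101.2 z [-1.e-04 -2.e-04 -1.e+00]
units [0.001 0.008 0.395]
```

Request:
arm_command(increments=[[0, 0.008, 0.08, 0, 0, 0], [0, 0.008, 0.19, 0, 0, 0], [0, 0.008, 0.3, 0, 0, 0], [0, 0.008, 0.37, 0, 0, 0], [0, 0.008, 0.39, 0, 0, 0]])

```text
t: 14.1
tool_pos: [0.624, 0.1167, 0.2183]
orientation: [0.307, -3.124, 0.0]
force: [-0.8, -0.1, -4.0]
opening: 0.0286
gripper_force: 25.0
```

Request:
arm_command(increments=[[0, 0, 0.004, 0, 0, 0], [0, 0, 0.008, 0, 0, 0], [0, 0, 0.012, 0, 0, 0], [0, 0, 0.014, 0, 0, 0], [0, 0, 0.015, 0, 0, 0]])

```text
t: 14.72
tool_pos: [0.6247, 0.117, 0.2173]
orientation: [-0.307, 3.126, 0.0]
force: [0.3, -0.2, -3.7]
opening: 0.029
gripper_force: 25.0
```

Request:
arm_command(increments=[[0, 0, 0.002, 0, 0, 0], [0, 0, 0.004, 0, 0, 0], [0, 0, 0.006, 0, 0, 0], [0, 0, 0.007, 0, 0, 0], [0, 0, 0.007, 0, 0, 0]])

```text
t: 15.35
tool_pos: [0.6247, 0.117, 0.2158]
orientation: [-0.307, 3.126, 0.0]
force: [0.3, 0.8, -3.8]
opening: 0.0289
gripper_force: 25.0
```

Request:
arm_command(increments=[[0, 0, 0.002, 0, 0, 0], [0, 0, 0.003, 0, 0, 0], [0, 0, 0.004, 0, 0, 0], [0, 0, 0.005, 0, 0, 0], [0, 0, 0.005, 0, 0, 0]])

```text
t: 15.98
tool_pos: [0.6249, 0.1172, 0.2157]
orientation: [-0.307, 3.126, 0.0]
force: [-5.0, 1.1, 5.8]
opening: 0.029
gripper_force: 25.0
```

Contact; release and rise.

Request:
arm_command(increments=[[0, 0, -0.003, 0, 0, 0], [0, 0, -0.003, 0, 0, 0], [0, 0, -0.003, 0, 0, 0], [0, 0, -0.003, 0, 0, 0], [0, 0, -0.003, 0, 0, 0]], fingers=-1)

```text
t: 16.6
tool_pos: [0.6247, 0.1169, 0.2153]
orientation: [0.307, -3.126, 0.0]
force: [0.0, 0.4, 0.3]
opening: 0.0742
gripper_force: 0.0
```

Request:
arm_command(increments=[[0, 0, 0, 0, 0, 0], [0, 0, 0, 0, 0, 0], [0, 0, -0.08, 0, 0, 0], [0, 0, -0.2, 0, 0, 0], [0, 0, -0.4, 0, 0, 0]])

```text
t: 17.23
tool_pos: [0.6241, 0.1169, 0.2957]
orientation: [0.307, -3.124, 0.0]
force: [0.9, 0.2, 1.2]
opening: 0.093
gripper_force: 0.0
```

```bash
python3 go.py 487.5 -258.5 300
```

```text
t 17.23 pos [0.6241 0.1169 0.2957] q [ 0.1   0.3   1.5   0.    1.35 -1.66] F [0.9 0.2 1.2] open 0.093 grip 0.0 tooly deg 101.2 z [-2.3e-03 -2.0e-04 -1.0e+00]
units [ 1.035 -1.708 -0.019]
```

Request:
arm_command(increments=[[0.05, -0.08, 0, 0, 0, 0], [0.14, -0.23, 0, 0, 0, 0], [0.25, -0.41, 0, 0, 0, 0], [0.38, -0.62, -0.01, 0, 0, 0], [0.5, -0.83, -0.02, 0, 0, 0]])

```text
t: 17.85
tool_pos: [0.5577, -0.0669, 0.2993]
orientation: [0.307, -3.126, 0.0]
force: [0.5, 0.2, -0.4]
opening: 0.0929
gripper_force: 0.0
```

Request:
arm_command(increments=[[0.13, -0.21, 0, 0, 0, 0], [0.26, -0.42, 0, 0, 0, 0], [0.4, -0.65, 0, 0, 0, 0], [0.5, -0.82, 0, 0, 0, 0], [0.535, -0.878, 0, 0, 0, 0]])

```text
t: 18.48
tool_pos: [0.4867, -0.2605, 0.2994]
orientation: [0.303, -3.127, 0.0]
force: [-0.4, -0.7, -0.2]
opening: 0.0931
gripper_force: 0.0
```

```bash
python3 go.py 487.5 -258.5 216
```

```text
t 18.48 pos [ 0.4867 -0.2605  0.2994] q [-0.58  0.08  1.74 -0.    1.32 -2.35] F [-0.4 -0.7 -0.2] open 0.0931 grip 0.0 tooly deg 101.1 z [-2.e-04 -3.e-04 -1.e+00]
units [-0.006  0.009  0.417]
```

Request:
arm_command(increments=[[-0.004, 0.006, 0.1, 0, 0, 0], [-0.004, 0.006, 0.22, 0, 0, 0], [-0.004, 0.006, 0.33, 0, 0, 0], [-0.004, 0.006, 0.4, 0, 0, 0], [-0.004, 0.006, 0.415, 0, 0, 0]])

```text
t: 19.1
tool_pos: [0.4884, -0.2558, 0.2145]
orientation: [0.309, -3.124, -0.003]
force: [0.5, 0.5, -0.3]
opening: 0.0934
gripper_force: 0.0
```

Request:
arm_command(increments=[[0, 0, 0, 0, 0, 0], [0, 0, 0, 0, 0, 0], [0, 0, 0, 0, 0, 0], [0, 0, 0, 0, 0, 0], [0, 0, 0, 0, 0, 0]], fingers=1)

```text
t: 19.73
tool_pos: [0.4886, -0.2572, 0.2165]
orientation: [-0.307, 3.126, -0.0]
force: [0.2, 0.8, 0.8]
opening: 0.0479
gripper_force: 0.0
```

Request:
arm_command(increments=[[0, 0, 0, 0, 0, 0], [0, 0, 0, 0, 0, 0], [0, 0, 0, 0, 0, 0], [0, 0, 0, 0, 0, 0], [0, 0, 0, 0, 0, 0]])

```text
t: 20.35
tool_pos: [0.4887, -0.2572, 0.2165]
orientation: [-0.307, 3.126, -0.001]
force: [0.7, -2.6, 1.0]
opening: 0.0289
gripper_force: 25.0
```

Request:
arm_command(increments=[[0, 0, -0.03, 0, 0, 0], [0, 0, -0.1, 0, 0, 0], [0, 0, -0.22, 0, 0, 0], [0, 0, -0.35, 0, 0, 0], [0, 0, -0.42, 0, 0, 0]])

```text
t: 20.98
tool_pos: [0.489, -0.2572, 0.3027]
orientation: [-0.307, 3.125, -0.002]
force: [0.0, -0.2, -2.4]
opening: 0.0286
gripper_force: 25.0
```

```bash
python3 go.py 603 -110 300; python3 - <<'E'
from h import *
c=read_camera("side"); v=cv2.resize(c["image"][190:330,240:430],None,fx=4,fy=4); cv2.imwrite("pics/s4.png",v[:,:,::-1])
E
```

```text
t 20.98 pos [ 0.489  -0.2572  0.3027] q [-0.58  0.07  1.74  0.    1.33 -2.34] F [ 0.  -0.2 -2.4] open 0.0286 grip 25.0 tooly deg 101.2 z [ 0.0021 -0.0012 -1.    ]
units [-0.702  0.611  0.014]
```

View pics/s4.png

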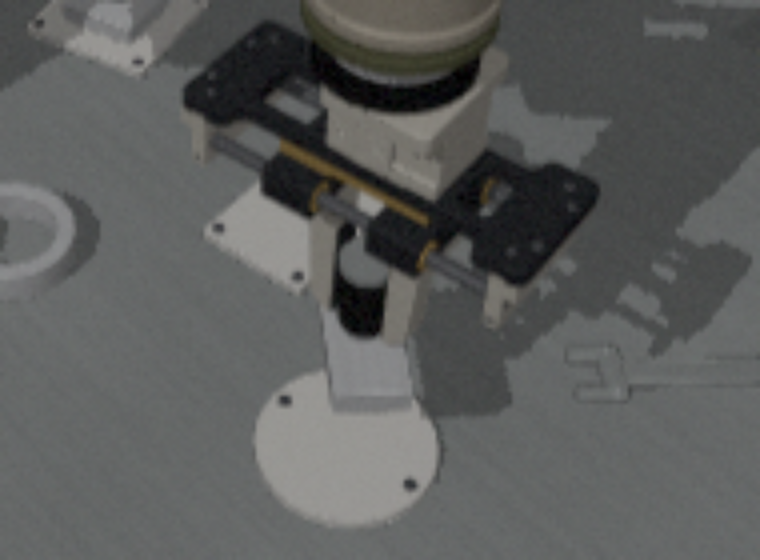

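The oblong head (365,360) hangs level above the clear round pad. Moving to the oblong pad, turning −42.6°.

Request:
arm_command(increments=[[-0.05, 0.04, 0, 0, 0, 0.03], [-0.14, 0.12, 0.005, 0, 0, 0.08], [-0.26, 0.23, 0.01, 0, 0, 0.13], [-0.4, 0.35, 0.014, 0, 0, 0.185], [-0.53, 0.46, 0.014, 0, 0, 0.237]])

```text
t: 21.65
tool_pos: [0.575, -0.1451, 0.2966]
orientation: [-0.859, -3.02, -0.0]
force: [0.2, 0.3, -2.8]
opening: 0.0291
gripper_force: 25.0
```

```bash
python3 go.py 603 -110 299
```

```text
t 21.65 pos [ 0.575  -0.1451  0.2966] q [-0.33  0.19  1.63  0.    1.33 -1.35] F [ 0.2  0.3 -2.8] open 0.0291 grip 25.0 tooly deg 58.2 z [-1.3e-03  6.0e-04 -1.0e+00]
units [-0.027  0.223 -0.012]
```

Request:
arm_command(increments=[[-0.01, 0.09, 0, 0, 0, 0], [-0.02, 0.16, 0, 0, 0, 0], [-0.025, 0.2, 0, 0, 0, 0], [-0.027, 0.223, 0, 0, 0, 0], [-0.027, 0.223, 0, 0, 0, 0]])

```text
t: 22.28
tool_pos: [0.6025, -0.1113, 0.2975]
orientation: [-0.851, -3.024, 0.0]
force: [0.3, 0.3, -2.7]
opening: 0.0289
gripper_force: 25.0
```

```bash
python3 go.py 603 -110 219.5; python3 - <<'E'
from h import *
c=read_camera("side"); v=cv2.resize(c["image"][160:290,230:420],None,fx=4,fy=4); cv2.imwrite("pics/s5.png",v[:,:,::-1])
E
```

```text
t 22.27 pos [ 0.6025 -0.1113  0.2975] q [-0.27  0.24  1.57 -0.    1.34 -1.29] F [ 0.3  0.3 -2.7] open 0.0289 grip 25.0 tooly deg 58.6 z [-1.e-04 -1.e-04 -1.e+00]
units [0.001 0.007 0.39 ]
```

View pics/s5.png

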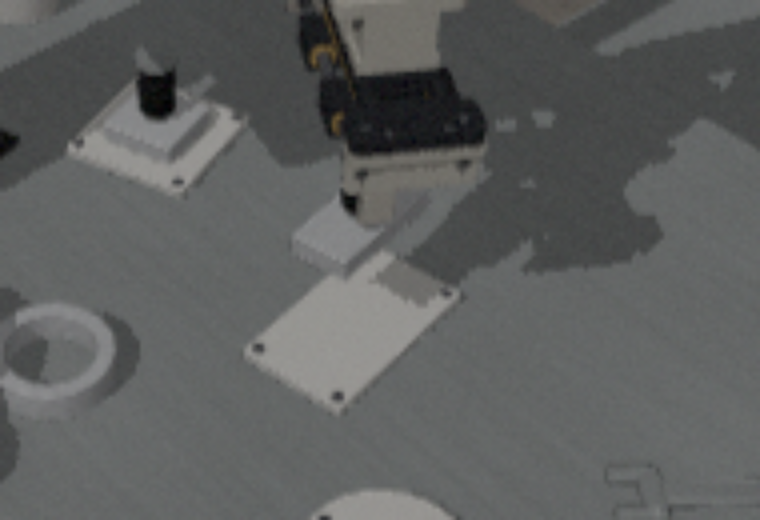

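The square head stands centred and aligned (160,125), and the oblong sole (345,235) is parallel to its pad. Lowering.

Request:
arm_command(increments=[[0, 0.006, 0.08, 0, 0, 0], [0, 0.006, 0.19, 0, 0, 0], [0, 0.006, 0.3, 0, 0, 0], [0, 0.006, 0.37, 0, 0, 0], [0, 0.006, 0.39, 0, 0, 0]])

```text
t: 22.95
tool_pos: [0.6025, -0.1099, 0.2178]
orientation: [-0.851, -3.022, 0.0]
force: [-0.1, -0.3, -2.2]
opening: 0.0288
gripper_force: 25.0
```

Request:
arm_command(increments=[[0, 0, 0.003, 0, 0, 0], [0, 0, 0.006, 0, 0, 0], [0, 0, 0.009, 0, 0, 0], [0, 0, 0.011, 0, 0, 0], [0, 0, 0.011, 0, 0, 0]])

```text
t: 23.58
tool_pos: [0.6032, -0.1099, 0.2175]
orientation: [0.851, 3.024, 0.0]
force: [0.4, -0.6, -2.4]
opening: 0.0291
gripper_force: 25.0
```

Request:
arm_command(increments=[[0, 0, 0.001, 0, 0, 0], [0, 0, 0.002, 0, 0, 0], [0, 0, 0.003, 0, 0, 0], [0, 0, 0.004, 0, 0, 0], [0, 0, 0.005, 0, 0, 0]])

```text
t: 24.2
tool_pos: [0.6033, -0.1101, 0.2165]
orientation: [0.851, 3.024, -0.0]
force: [-1.3, -0.8, 0.7]
opening: 0.0287
gripper_force: 25.0
```

Light contact (F rose 3 N); release and rise.

Request:
arm_command(increments=[[0, 0, 0, 0, 0, 0], [0, 0, 0, 0, 0, 0], [0, 0, 0, 0, 0, 0], [0, 0, 0, 0, 0, 0], [0, 0, 0, 0, 0, 0]], fingers=-1)

```text
t: 24.82
tool_pos: [0.6032, -0.1099, 0.2164]
orientation: [0.851, 3.024, -0.0]
force: [-0.4, 0.4, -0.4]
opening: 0.0747
gripper_force: 0.0
```

Request:
arm_command(increments=[[0, 0, 0, 0, 0, 0], [0, 0, 0, 0, 0, 0], [0, 0, -0.08, 0, 0, 0], [0, 0, -0.2, 0, 0, 0], [0, 0, -0.4, 0, 0, 0]])

```text
t: 25.45
tool_pos: [0.6026, -0.1098, 0.2968]
orientation: [-0.851, -3.022, 0.0]
force: [0.4, 0.2, -0.0]
opening: 0.0929
gripper_force: 0.0
```

```bash
python3 go.py 478.5 213 298; python3 - <<'E'
from h import *
c=read_camera("side"); v=cv2.resize(c["image"][140:290,160:360],None,fx=4,fy=4); cv2.imwrite("pics/s6.png",v[:,:,::-1])
E
```

```text
t 25.45 pos [ 0.6026 -0.1098  0.2968] q [-0.26  0.24  1.57  0.    1.34 -1.29] F [ 0.4  0.2 -0. ] open 0.0929 grip 0.0 tooly deg 58.6 z [-2.2e-03  6.0e-04 -1.0e+00]
units [ 1.371  1.053 -0.004]
```

View pics/s6.png

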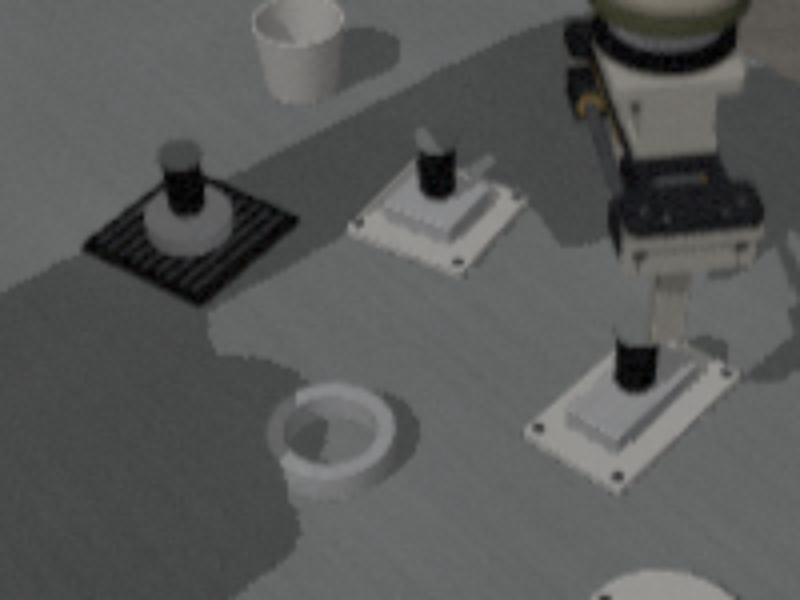

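The oblong head stands centred and parallel on its pad (635,400), the square head is still fine (438,205) and the round head is on the mat (188,215). Now the round head.

Request:
arm_command(increments=[[0.08, 0.06, 0, 0, 0, 0], [0.21, 0.16, 0, 0, 0, 0], [0.37, 0.29, 0, 0, 0, 0], [0.54, 0.42, 0, 0, 0, 0], [0.72, 0.55, 0, 0, 0, 0]])

```text
t: 26.12
tool_pos: [0.5362, 0.0609, 0.2956]
orientation: [-0.851, -3.023, 0.0]
force: [0.0, 0.6, -0.4]
opening: 0.0932
gripper_force: 0.0
```

Request:
arm_command(increments=[[0.18, 0.14, 0, 0, 0, 0], [0.36, 0.28, 0, 0, 0, 0], [0.52, 0.4, 0, 0, 0, 0], [0.62, 0.48, 0, 0, 0, 0], [0.651, 0.503, 0, 0, 0, 0]])

```text
t: 26.75
tool_pos: [0.4776, 0.2143, 0.2957]
orientation: [-0.847, -3.024, 0.001]
force: [0.0, -0.4, 0.1]
opening: 0.0928
gripper_force: 0.0
```

```bash
python3 go.py 478.5 213 216
```

```text
t 26.75 pos [0.4776 0.2143 0.2957] q [ 0.32  0.    1.82  0.    1.32 -0.7 ] F [ 0.  -0.4  0.1] open 0.0928 grip 0.0 tooly deg 58.7 z [-1.4e-03 -1.0e-04 -1.0e+00]
units [-0.008 -0.003  0.399]
```

Request:
arm_command(increments=[[-0.004, 0, 0.1, 0, 0, 0], [-0.004, 0, 0.22, 0, 0, 0], [-0.004, 0, 0.32, 0, 0, 0], [-0.004, 0, 0.385, 0, 0, 0], [-0.004, 0, 0.4, 0, 0, 0]])

```text
t: 27.38
tool_pos: [0.4794, 0.2119, 0.2154]
orientation: [-0.851, -3.022, 0.002]
force: [0.4, -0.7, 0.8]
opening: 0.0933
gripper_force: 0.0
```

Request:
arm_command(increments=[[0, 0, 0, 0, 0, 0], [0, 0, 0, 0, 0, 0], [0, 0, 0, 0, 0, 0], [0, 0, 0, 0, 0, 0], [0, 0, 0, 0, 0, 0]], fingers=1)

```text
t: 28.0
tool_pos: [0.4798, 0.2124, 0.2165]
orientation: [0.851, 3.024, 0.0]
force: [0.8, -0.1, -0.9]
opening: 0.0477
gripper_force: 0.0
```

Request:
arm_command(increments=[[0, 0, 0, 0, 0, 0], [0, 0, 0, 0, 0, 0], [0, 0, 0, 0, 0, 0], [0, 0, 0, 0, 0, 0], [0, 0, 0, 0, 0, 0]])

```text
t: 28.62
tool_pos: [0.4799, 0.2124, 0.2165]
orientation: [0.851, 3.024, 0.001]
force: [1.3, 2.9, 0.4]
opening: 0.0288
gripper_force: 25.0
```

Request:
arm_command(increments=[[0, 0, -0.03, 0, 0, 0], [0, 0, -0.1, 0, 0, 0], [0, 0, -0.22, 0, 0, 0], [0, 0, -0.35, 0, 0, 0], [0, 0, -0.42, 0, 0, 0]])

```text
t: 29.25
tool_pos: [0.4802, 0.2124, 0.3026]
orientation: [0.851, 3.022, 0.002]
force: [0.1, 0.0, -3.0]
opening: 0.0287
gripper_force: 25.0
```

```bash
python3 go.py 488 -256.6 300
```

```text
t 29.25 pos [0.4802 0.2124 0.3026] q [ 0.32 -0.    1.81 -0.    1.32 -0.7 ] F [ 0.1  0.  -3. ] open 0.0287 grip 25.0 tooly deg 58.6 z [ 2.3e-03  7.0e-04 -1.0e+00]
units [-1.257 -1.98   0.012]
```

Request:
arm_command(increments=[[-0.05, -0.08, 0, 0, 0, 0], [-0.13, -0.21, 0, 0, 0, 0], [-0.23, -0.36, 0, 0, 0, 0], [-0.33, -0.52, 0, 0, 0, 0], [-0.44, -0.69, 0, 0, 0, 0]])

```text
t: 29.88
tool_pos: [0.482, 0.0467, 0.2991]
orientation: [-0.85, -3.022, 0.001]
force: [0.5, -0.3, -2.9]
opening: 0.0292
gripper_force: 25.0
```

Request:
arm_command(increments=[[-0.11, -0.17, 0, 0, 0, 0], [-0.22, -0.34, 0, 0, 0, 0], [-0.33, -0.51, 0, 0, 0, 0], [-0.43, -0.67, 0, 0, 0, 0], [-0.52, -0.82, 0, 0, 0, 0]])

```text
t: 30.5
tool_pos: [0.4849, -0.1475, 0.2991]
orientation: [-0.852, -3.022, 0.0]
force: [-0.1, -0.0, -3.0]
opening: 0.0291
gripper_force: 25.0
```

Request:
arm_command(increments=[[-0.1, -0.16, 0, 0, 0, 0], [-0.18, -0.29, 0, 0, 0, 0], [-0.25, -0.4, 0, 0, 0, 0], [-0.29, -0.46, 0, 0, 0, 0], [-0.297, -0.47, 0, 0, 0, 0]])

```text
t: 31.12
tool_pos: [0.4871, -0.2574, 0.2996]
orientation: [-0.853, -3.022, -0.001]
force: [0.0, 0.8, -3.7]
opening: 0.0287
gripper_force: 25.0
```

```bash
python3 go.py 488 -256.6 219.5; python3 - <<'E'
from h import *
c=read_camera("side"); v=cv2.resize(c["image"][190:330,240:430],None,fx=4,fy=4); cv2.imwrite("pics/s7.png",v[:,:,::-1])
E
```

```text
t 31.12 pos [ 0.4871 -0.2574  0.2996] q [-0.58  0.07  1.74 -0.    1.32 -1.6 ] F [ 0.   0.8 -3.7] open 0.0287 grip 25.0 tooly deg 58.5 z [-1.2e-03  7.0e-04 -1.0e+00]
units [-0.002  0.006  0.4  ]
```

View pics/s7.png

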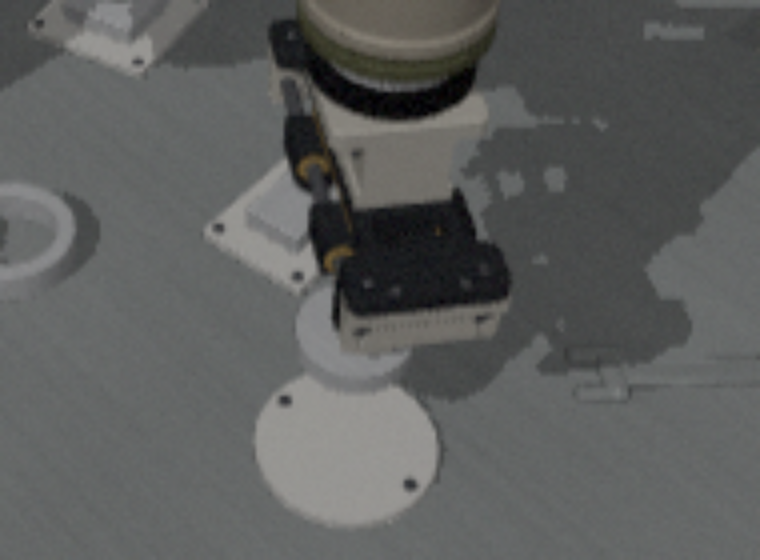

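The round head (355,335) hangs level over the round pad (347,448). Lowering.

Request:
arm_command(increments=[[0, 0.004, 0.08, 0, 0, 0], [0, 0.004, 0.19, 0, 0, 0], [0, 0.004, 0.3, 0, 0, 0], [0, 0.004, 0.38, 0, 0, 0], [0, 0.004, 0.4, 0, 0, 0]])

```text
t: 31.8
tool_pos: [0.4876, -0.255, 0.2185]
orientation: [-0.849, -3.022, -0.001]
force: [0.1, 0.4, -2.9]
opening: 0.0291
gripper_force: 25.0
```

Request:
arm_command(increments=[[0, 0, 0.003, 0, 0, 0], [0, 0, 0.006, 0, 0, 0], [0, 0, 0.008, 0, 0, 0], [0, 0, 0.008, 0, 0, 0], [0, 0, 0.008, 0, 0, 0]])

```text
t: 32.42
tool_pos: [0.4882, -0.2561, 0.2189]
orientation: [0.851, 3.024, -0.0]
force: [0.9, -0.3, -2.6]
opening: 0.0291
gripper_force: 25.0
```

Request:
arm_command(increments=[[0, 0, 0.001, 0, 0, 0], [0, 0, 0.002, 0, 0, 0], [0, 0, 0.003, 0, 0, 0], [0, 0, 0.004, 0, 0, 0], [0, 0, 0.005, 0, 0, 0]])

```text
t: 33.05
tool_pos: [0.4881, -0.256, 0.2177]
orientation: [-0.851, -3.024, -0.0]
force: [0.2, -0.1, -3.3]
opening: 0.029
gripper_force: 25.0
```

Request:
arm_command(increments=[[0, 0, 0.002, 0, 0, 0], [0, 0, 0.004, 0, 0, 0], [0, 0, 0.006, 0, 0, 0], [0, 0, 0.007, 0, 0, 0], [0, 0, 0.007, 0, 0, 0]])

```text
t: 33.67
tool_pos: [0.4882, -0.256, 0.2165]
orientation: [0.851, 3.024, -0.0]
force: [-0.2, 0.9, -1.8]
opening: 0.0289
gripper_force: 25.0
```

Touching; release, rise, and back off for a clear look.

Request:
arm_command(increments=[[0, 0, 0, 0, 0, 0], [0, 0, 0, 0, 0, 0], [0, 0, 0, 0, 0, 0], [0, 0, 0, 0, 0, 0], [0, 0, 0, 0, 0, 0]], fingers=-1)

```text
t: 34.3
tool_pos: [0.4882, -0.256, 0.2164]
orientation: [0.851, 3.024, -0.0]
force: [0.1, 1.0, -0.6]
opening: 0.0746
gripper_force: 0.0
```

Request:
arm_command(increments=[[0, 0, 0, 0, 0, 0], [0, 0, 0, 0, 0, 0], [0, 0, -0.08, 0, 0, 0], [0, 0, -0.2, 0, 0, 0], [0, 0, -0.4, 0, 0, 0]])

```text
t: 34.92
tool_pos: [0.4876, -0.2557, 0.2969]
orientation: [-0.851, -3.022, -0.001]
force: [0.7, -0.0, -0.9]
opening: 0.0931
gripper_force: 0.0
```

Request:
arm_command(increments=[[0.08, -0.1, -0.15, 0, 0, 0], [0.2, -0.23, -0.3, 0, 0, 0], [0.32, -0.36, -0.4, 0, 0, 0], [0.44, -0.48, -0.45, 0, 0, 0], [0.5, -0.55, -0.45, 0, 0, 0]])

```text
t: 35.55
tool_pos: [0.3445, -0.2981, 0.3885]
orientation: [0.852, 3.021, -0.003]
force: [-0.9, 0.2, -0.4]
opening: 0.0931
gripper_force: 0.0
```

```bash
python3 - <<'E'
from h import *
c=read_camera("top"); im=c["image"]
crop=cv2.resize(im[130:290,150:440],None,fx=2.7,fy=2.7,interpolation=cv2.INTER_CUBIC)
cv2.imwrite("pics/final.png",crop[:,:,::-1])
E
```

```text
(no output)
```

View pics/final.png

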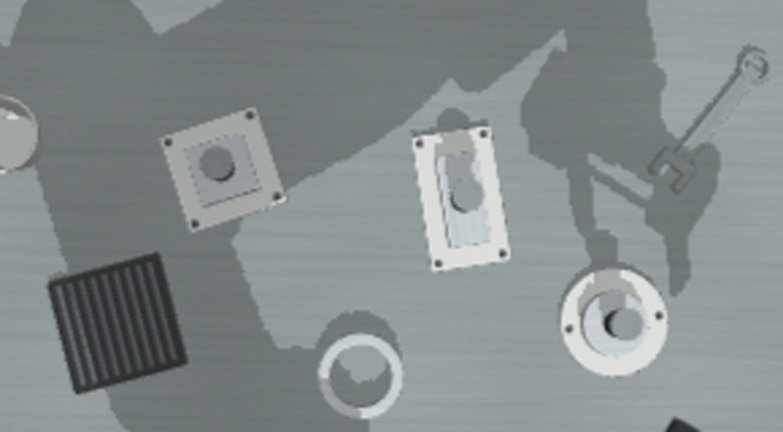

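All three heads stand centred and aligned on their own pads (223,170; 463,198; 613,321), and the ring, cup and spanner are unmoved. Handing in.

```bash
python3 -c "
from plant import *
print(close_job())"
```

```text
the job is handed in; nothing more can be done
None
```

All three heads were moved to their own pads, with the round head stood on the mat on the way; the last picture showed them centred and aligned with the ring, cup and spanner unmoved, and the job was handed in at about 36 s (no verdict was returned).

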